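Bring the red jar to the front of the spice carousel and hold it

TASK

First slide the blue transport lock of the spice carousel outwards, away from the turntable, all the way to its end stop, and leave it there; do not turn the carousel before that. Then turn the carousel calmly until the jar with the red lid stands squarely at the white front arrow on the base, and finish holding that red-lidded jar so that the turntable stays still: do not let go at the end. Leave the coffee pot, cups, saucers, tea caddy and pitcher where they are.

Things in the scene. Friction and masses are not known exactly. Their poses are not given: they have to be found in the camera images.
- carousel_base: Fixed round wooden base of the spice carousel, 236 mm across, 16 mm high; cannot move. Origin on the table at the centre of its underside (on the turning axis). Its -x axis points to the front, where a white arrow lies on a small tab 145 mm from the axis; a tongue 50 mm wide with the lock's track, between low aluminium rails, runs along its +y axis from the rim to 243 mm from the axis.
- axis (a point): Point on the turning axis (vertical) in the turntable's top face, 30 mm above the table. The turntable is a plywood disc of 105 mm radius with a steel stub in the middle (10 mm radius, top 55 mm above the table) and five captive jars, all 40 mm across and 75 mm tall, 72 degrees apart on a circle of 75 mm radius: four black lids, one red.
- front_spot (a point): Point above the base's front at which the red jar belongs: 75 mm from the axis towards the white arrow, 105 mm above the table (the height of the lid tops).
- red_jar: The marked spice jar: red lid and red band, 40 mm diameter, 75 mm tall, lid the top 24 mm. Captive in the turntable (cannot be lifted out or tipped): it travels round with it and can only spin stiffly on the spot about its own axis (0.05 N m). Origin at the centre of its underside, 30 mm above the table; its top is 105 mm above the table. Round, so it can be gripped from any side; about 48 mm free between neighbouring jars.
- carousel (a joint): Angle of the turntable (rad), growing anticlockwise seen from above: 0 (or 2 pi) when the red jar is at the front arrow, pi when it is at the back. Turns endlessly for this purpose (at least a full turn either way), with light friction (0.04 N m): it stays where it is left. The lock is a light catch that can be overridden: it does not stop the turntable by itself, so do not turn it until the lock is drawn.
- lock (a joint): Travel of the blue lock grip (m): 0 locked, 0.045 at its end stop (unlocked). Moves along the base's +y axis, straight away from the turning axis; takes about 3 N and stays where it is left. Its flat steel tongue reaches over the turntable's rim when locked.
- lock_grip (a point): Centre of the top of the blue lock grip, an upright block 16 mm (along the base's x) by 20 mm (along the base's y), top 80 mm above the table, its upper 40 mm free to grip; 165 mm from the turning axis when locked, 210 mm when unlocked.
- coffee_pot: Tall white ceramic coffee pot, 120 mm across, 235 mm high, spout along its -y and handle along its +y (to about 100 mm from the middle). Origin under its middle. Leave alone.
- saucer1: Blue saucer, 140 mm across, 12 mm high, origin under its middle. Leave alone.
- saucer2: Blue saucer like the first. Leave alone.
- cup1: White cup on saucer 1, 78 mm across, 62 mm high, origin under its middle. Leave alone.
- cup2: White cup on saucer 2, as cup 1. Leave alone.
- tea_caddy: Closed green tin tea caddy, 90 x 90 x 123 mm high, origin under its middle. Leave alone.
- pitcher: Empty yellow plastic juice pitcher, 112 mm across, 190 mm high, handle along its +y to 102 mm. Origin under its middle. Leave alone.

How it is judged:
On the way, in this order (a step that is already met when the one before it is completed fails the run):
1. the lock is slid to its end stop (value of joint lock above 0.042 m), for 0.2 s.
2. the red jar stands at the front arrow (horizontal distance between red_jar and front_spot below 0.012 m), for 0.2 s.
At the end, for the whole second after the job is handed in: The red jar is within 12 mm of its place at the front arrow and the turntable is still (under 0.1 rad/s), the fingers are holding the red jar (contact force over 2 N), the lock is within 5 mm of its end stop, and all crockery, caddy and pitcher are within 30 mm of where they stood (horizontal distance between red_jar and front_spot below 0.012 m and velocity of joint carousel between -0.1 and 0.1 rad/s and value of joint lock above 0.04 m and contact force between the fingers and red_jar above 2 N and distance of each of coffee_pot, saucer1, saucer2, cup1, cup2, tea_caddy, pitcher from where it was at the start of the episode below 0.03 m); the arm keeps its last pose, push and grip.
It fails at once if the turntable is turned while the lock is not drawn (distance of red_jar from where it was at the start of the episode above 0.02 m and value of joint lock below 0.035 m).
It fails at once if the carousel is whirled round (over 3 rad/s) (velocity of joint carousel above 3 rad/s or velocity of joint carousel below -3 rad/s).
It fails at once if crockery, caddy or pitcher is shifted or knocked over (distance of any of coffee_pot, saucer1, saucer2, cup1, cup2, tea_caddy, pitcher from where it was at the start of the episode above 0.03 m or angle between any of coffee_pot, saucer1, saucer2, cup1, cup2, tea_caddy, pitcher's own z axis and vertical above 0.4 rad).
It also fails if it takes over 58 s, if anything falls off the work surface, if the arm or the gripper's body presses on something with over 40 N, if the wrist force passes 120 N, or if a joint passes its speed limit or range.

ROBOT

A 6-joint arm with a two-finger parallel gripper is mounted at the origin on the work surface. World frame = base frame: x ahead of the robot, y to its left, z up, the work surface at z = 0. Lengths are in m, angles in rad, forces in N, time in s.
With the tool pointing down it reaches from about 0.275 to 0.75 m from the base axis. Payload 10.2 kg.
Tool frame: the origin (TCP) lies between the finger pads; the fingertips stand 8 mm ahead of it and the grasp point (between the pads) lies 11 mm behind it (ctrl.tip_reach is the distance from the TCP to the fingertips, in m); z points along the fingers, y is the line along which they close (so a half turn about z gives the same grasp; the last joint's range is limited). The gripper opens to 88 mm and grips with 3 to 60 N. Pads are 18 mm wide; open, the fingers measure 123 mm over their backs; the gripper's body (75 mm by 187 mm) begins 45 mm behind the grasp point.
Start: joints at [-1.428, 0.313, 1.498, -0, 1.331, -0.223], TCP at [0.188, -0.49, 0.247] pointing down, gripper open.
Joint ranges: [-2.94, 2.94], [-0.97, 2.17], [0.19, 2.56], [-1.23, 4.37], [0.02, 3.11], [-2.88, 2.88]. Speed limits (rad/s): [2.39, 2.39, 3.01, 3.14, 3.14, 3.14].

INTERFACE

Orientations are given as a rotation vector (axis times angle).
In Python, from bench import ctrl gives the robot as it stands. The module is installed in compiled form; this text tells all that it offers.
- The arm moves only by the tool jog_arm, never from a script. Its argument "steps" is a list of rows, each a list of 3 entries, a list of its own where there are three numbers: the shift along the tool's x, y, z in mm, then the turn, a rotation vector about the tool's x, y, z in rad, then the finger opening in mm, from 0 to 88.1. In form: [[[dx, dy, dz], [rx, ry, rz], hand], ...]. A call has 1 to 20 rows; each row is the pose to reach, as a shift and turn from the pose commanded when the call began, along the tool's axes at that moment; what a row does not reach only later rows make up. A row lasts 1/10 s, in which the tool goes at most 50 mm and 8.59 degrees, less where a joint would pass 70% of its speed; a pose out of reach is approached as far as the arm can. A call with a gripper value outside its range is refused whole. The fingers move at their own pace and stop on an object; "grip_force" is the grip in N (left out, the last holds). Time passes only in rows, so rows that repeat a pose let the fingers close. It gives the time, the measured TCP pose, the force, the opening and the grip force at its end, in the units of the state.
- ctrl.sense(): the state, without advancing time (a new reading comes with each control period).
- ctrl.capture(name): name is "scene" or "side" or "wrist"; returns a dict with "img" (384x512x3 uint8, red, green, blue), "fov_y" (degrees; the focal length in pixels is half the picture's height over the tangent of half this angle, whatever the lens; pixels are square), "cx", "cy" (the principal point, pixels), "k1" (the pictures are not rectified: a ray, as slopes to the right and down, at radius r is drawn at 1 + k1 r^2 times it, then the intrinsics apply), "world_from_camera" (4x4, takes a point from camera to world coordinates); the wrist camera has in their place "T_tool_cam" (4x4, takes a point from camera to tool coordinates, whose origin is the TCP and whose axes are the flange's). Camera axes: x right, y down, z forward; pixel columns grow to the right and rows downward; lengths in m; the calibration is good to about 2 mm. A picture is of the moment at which its call begins: read the wrist's pose just before it. There is no depth.
- ctrl.sign_off(): hands the job in; it is judged then, once.
Trained networks look in the newest picture that a camera, given by its name, has taken for a name from the list of things; names that differ only in an ending like _2 or _b are one class to them, and where a whole thing is asked for, a point or a joint stands for the part that bears it (a point fixed in the world has none). Each returns a list of dicts, best first, with "confidence" (0 to 1); they miss things now and then, are a little off and sometimes report something else, mostly with a low value. They report only what shows in the picture. A call takes as long as a camera call.
- ctrl.cut_out(camera, target): "mask" (384x512 bool, what is visible of it) and "point" ([column, row] in pixels, amid what is visible of it).
The state is a dict: "clock": time; "joints": joint angles; "joint_velocities": joint speeds; "joint_efforts": joint torques, N m; "tcp_pos": TCP position; "tool_rot": TCP orientation; "force": force on the tool from outside, world axes, zero at the start; "ft_torque": the same for the moment, N m; "opening": opening from 0.0 (shut) to 1.0 (fully open); "grasp_force": force on a finger pad.
Only numpy, scipy, OpenCV 4.12 (cv2) and the standard library are available. Lean on these libraries where they do the work, as an engineer would, in place of code of your own. Each camera call takes 0.05 s, during which the arm holds its last target. There are 200 camera calls.

## Working session

There is one attempt and no reset: what is moved stays moved. The work goes in short steps, Python scripts to look and compute and a tool call to move; the robot and the scene stay as the last step left them, time stands still between calls to the robot, and variables do not carry over. Pictures are saved under pics/ and viewed, at most 10 in all, crops included, and the job is handed in when it is done.

Besides the shell and the picture viewer there is one more tool, called after "Call:" as a command line: name --argument value ..., lists and objects as JSON in quotes. jog_arm: Moves the arm, as the interface text tells. Its arguments: {"type":"object","properties":{"steps":{"type":"array"},"grip_force":{"type":"number"}},"required":["steps"]}

```bash
mkdir -p pics
cat > h.py <<'E'
import numpy as np, cv2
from scipy.spatial.transform import Rotation as R
from bench import ctrl
def grab(cam):
    s=ctrl.sense(); d=ctrl.capture(cam)
    if cam=="wrist":
        T=np.eye(4);T[:3,:3]=R.from_rotvec(s["tool_rot"]).as_matrix();T[:3,3]=s["tcp_pos"]
        d["world_from_camera"]=T@d["T_tool_cam"]
    return d
def save(d,n): cv2.imwrite("pics/"+n,d["img"][:,:,::-1])
def K(d):
    f=192/np.tan(np.radians(d["fov_y"])/2); return np.array([[f,0,d["cx"]],[0,f,d["cy"]],[0,0,1.]])
def p2w(d,uv,z):
    uv=np.array(uv,float).reshape(-1,1,2)
    n=cv2.undistortPoints(uv,K(d),np.array([d["k1"],0,0,0.]))[:,0]
    T=np.array(d["world_from_camera"]); r=np.c_[n,np.ones(len(n))]@T[:3,:3].T; o=T[:3,3]
    return o+r*((z-o[2])/r[:,2])[:,None]
def w2p(d,P):
    T=np.linalg.inv(d["world_from_camera"]); 
    return cv2.projectPoints(np.array(P,float).reshape(-1,3),T[:3,:3],T[:3,3],K(d),np.array([d["k1"],0,0,0.]))[0][:,0]
E
python3 - <<'E'
from h import *
for c in ["scene","side","wrist"]:
    d=grab(c); save(d,c+"0.png")
    T=np.array(d["world_from_camera"]);print(c,d["fov_y"],d["k1"],T[:3,3].round(3),T[:3,2].round(2))
    for t in ["lock_grip","red_jar","axis","carousel_base"]:
        try: print(t,[(np.round(m["point"],1),round(m["confidence"],2),int(m["mask"].sum())) for m in ctrl.cut_out(c,t)])
        except Exception as e: print(t,e)
s=ctrl.sense();print(s)
E
cd pics; python3 -c "
import cv2,numpy as np
a=[cv2.imread(c+'0.png') for c in ['scene','side','wrist']]
cv2.imwrite('a.png',np.hstack(a[:2])[:, :]) if 0 else None"
```

```text
scene 53.18980440289666 0.01304986764469087 [ 0.959 -0.681  1.138] [-0.35  0.51 -0.79]
lock_grip []
red_jar [(array([267.9, 222.5]), 0.77, 247)]
axis [(array([251.7, 224.8]), 0.9, 4054)]
carousel_base [(array([253.1, 228.4]), 0.98, 3864), (array([279.8, 199.5]), 0.19, 143)]
side 45.76540473583719 -0.01811133250815796 [0.139 1.068 1.397] [ 0.21 -0.61 -0.76]
lock_grip [(array([234.9, 203.5]), 0.66, 110)]
red_jar [(array([238.8, 167.4]), 0.56, 153), (array([259.4, 176.6]), 0.44, 1823)]
axis [(array([258.3, 185.6]), 0.59, 2664)]
carousel_base [(array([253.2, 187. ]), 0.98, 2762), (array([258.3, 176.2]), 0.24, 1740)]
wrist 69.2991538199979 0.0068308829863990604 [ 0.264 -0.461  0.386] [-0.29 -0.11 -0.95]
lock_grip []
red_jar []
axis []
carousel_base []
{'clock': 0.75, 'joints': array([-1.42838790e+00,  3.12886886e-01,  1.49770265e+00,  1.87256644e-06,
        1.33097431e+00, -2.23368262e-01]), 'joint_velocities': array([ 0.00073598,  0.00042537, -0.00055589, -0.00042543, -0.00231861,
        0.00026175]), 'joint_efforts': array([ 6.34626085e-04, -4.02070892e+01, -2.52404451e+01,  6.95808185e-02,
        3.18407023e-02, -1.52813340e-05]), 'tcp_pos': array([ 0.18778537, -0.49027819,  0.24672589]), 'tool_rot': array([3.08917046e+00, 5.71357105e-01, 1.02360522e-06]), 'force': array([ 0.25033983, -0.31269093, -0.91227541]), 'ft_torque': array([-0.03501907,  0.02850572, -0.03256429]), 'grasp_force': 0.0, 'opening': 0.9991393786477387}
```

View pics/scene0.png

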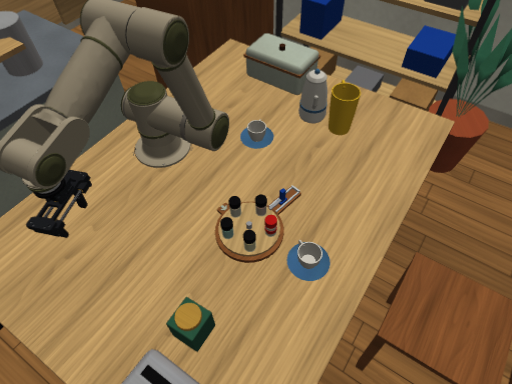

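View pics/side0.png

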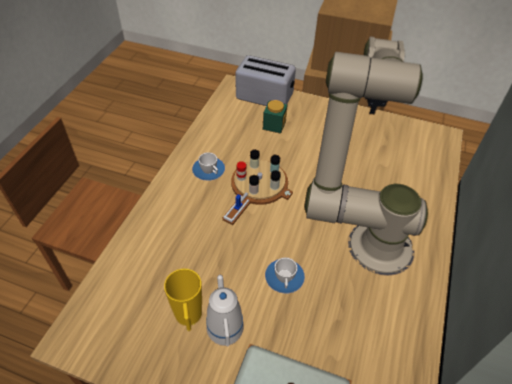

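The scene view shows the carousel at about (250,228), the red jar at (270,224), the lock at (283,195) and the arrow tab at (222,209). The side view shows the lock at (239,202) and the red jar at (241,168).

Run:
```python
from h import *
a=cv2.imread("pics/scene0.png")[175:265,205:305]; b=cv2.imread("pics/side0.png")[142:232,215:300+15]
cv2.imwrite("pics/crop0.png",np.hstack([cv2.resize(x,None,fx=4,fy=4,interpolation=cv2.INTER_CUBIC) for x in (a,b)]))
```

```text
(no output)
```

View pics/crop0.png

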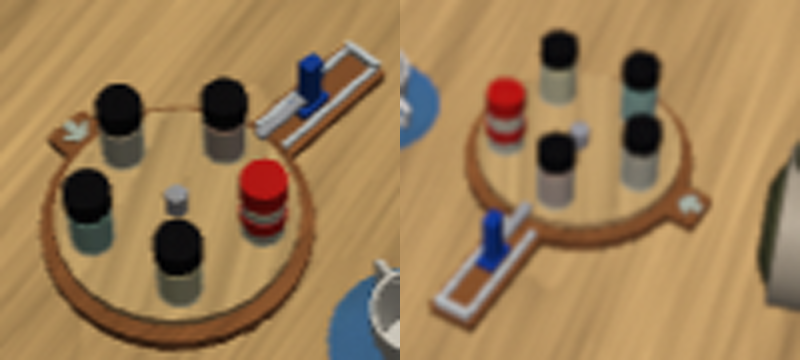

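```bash
cat >> h.py <<'E'
def model(x,y,yaw,phi,lk=0.165):
    P=[]
    for k in range(5):
        a=yaw+np.pi+phi+k*2*np.pi/5; P.append([x+.075*np.cos(a),y+.075*np.sin(a),.105])
    P.append([x,y,.055]); P.append([x-lk*np.sin(yaw),y+lk*np.cos(yaw),.08]); P.append([x-.145*np.cos(yaw),y-.145*np.sin(yaw),.016])
    return np.array(P)
E
python3 - <<'E'
from h import *
from scipy.optimize import least_squares
A=np.array([(264,174),(224,93),(119,99),(87,185),(178,234),(176,189),(311,60),(75,130)])/4+[205,175]
B=np.array([(106,89),(157,144),(241,124),(241,61),(159,41),(180,127),(93,215),(289,204)])/4+[215,142]
d1,d2=grab("scene"),grab("side")
f=lambda p:np.r_[w2p(d1,model(*p))-A,w2p(d2,model(*p))-B].ravel()
best=None
c=p2w(d1,A[5],.055)[0]
for yaw in np.arange(-3,3.2,1):
  for ph in np.arange(-3,3.2,1.):
    r=least_squares(f,[c[0],c[1],yaw,ph])
    if best is None or r.cost<best.cost: best=r
print(best.x.round(4),best.cost); print(best.fun.reshape(-1,2).round(1).tolist())
print(model(*best.x).round(3).tolist())
# others
for t,z in [("cup1",.05),("saucer1",.01),("coffee_pot",.12),("tea_caddy",.1),("pitcher",.1)]:
  for c,d in (("scene",d1),("side",d2)):
    print(t,c,[(p2w(d,m["point"],z)[0][:2].round(3),round(m["confidence"],2)) for m in ctrl.cut_out(c,t)])
E
```

```text
[ 0.5306 -0.1348 -0.1879 -2.6167] 27.317558155541654
[[-0.7, 0.7], [-0.8, 0.3], [-1.0, 0.3], [-1.0, 0.5], [-0.8, 1.0], [-0.7, 0.6], [-0.7, 0.1], [-3.4, -2.6], [-1.9, 0.7], [-1.8, 0.5], [-1.2, 0.8], [-1.6, 0.6], [-1.8, 0.4], [-1.8, 0.3], [-1.9, 0.6], [1.8, 1.6]]
[[0.601, -0.11, 0.105], [0.529, -0.06, 0.105], [0.459, -0.113, 0.105], [0.488, -0.196, 0.105], [0.576, -0.194, 0.105], [0.531, -0.135, 0.055], [0.561, 0.027, 0.08], [0.388, -0.108, 0.016]]
cup1 scene [(array([0.296, 0.247]), 0.86), (array([ 0.757, -0.135]), 0.67)]
cup1 side [(array([ 0.755, -0.129]), 0.77)]
saucer1 scene [(array([ 0.764, -0.158]), 0.87), (array([0.329, 0.243]), 0.74)]
saucer1 side [(array([ 0.742, -0.099]), 0.93), (array([0.296, 0.283]), 0.61), (array([ 0.532, -0.117]), 0.4)]
coffee_pot scene [(array([0.447, 0.475]), 0.61)]
coffee_pot side [(array([0.392, 0.518]), 0.87)]
tea_caddy scene [(array([ 0.604, -0.506]), 0.76), (array([ 0.765, -0.149]), 0.54)]
tea_caddy side [(array([ 0.573, -0.439]), 0.59)]
pitcher scene [(array([0.554, 0.531]), 0.95), (array([ 0.565, -0.156]), 0.65), (array([ 0.762, -0.146]), 0.47)]
pitcher side [(array([0.56 , 0.475]), 0.79), (array([0.541, 0.062]), 0.46)]
```

The fit is consistent in both views. The arrow's centre simply lies nearer the axis than I assumed. I'll go above the lock with the tool's x axis pointing outward.

Call:
jog_arm --steps '[[[533, -349, 40], [0, 0, -1.017], 44], [[533, -349, 40], [0, 0, -1.017], 44], [[533, -349, 40], [0, 0, -1.017], 44], [[533, -349, 40], [0, 0, -1.017], 44], [[533, -349, 40], [0, 0, -1.017], 44], [[533, -349, 40], [0, 0, -1.017], 44], [[533, -349, 40], [0, 0, -1.017], 44], [[533, -349, 40], [0, 0, -1.017], 44], [[533, -349, 40], [0, 0, -1.017], 44], [[533, -349, 40], [0, 0, -1.017], 44], [[533, -349, 40], [0, 0, -1.017], 44], [[533, -349, 40], [0, 0, -1.017], 44], [[533, -349, 40], [0, 0, -1.017], 44], [[533, -349, 40], [0, 0, -1.017], 44], [[533, -349, 40], [0, 0, -1.017], 44], [[533, -349, 40], [0, 0, -1.017], 44], [[533, -349, 40], [0, 0, -1.017], 44], [[533, -349, 40], [0, 0, -1.017], 44]]'

```text
clock: 3.15
tcp_pos: [0.5605, 0.0255, 0.207]
tool_rot: [2.421, 2.001, 0.0]
force: [1.6, 0.1, 0.5]
opening: 0.498
grasp_force: 0.0
```

Run:
```python
from h import *
d=grab("wrist"); s=ctrl.sense()
print(s["clock"],s["tcp_pos"].round(4),R.from_rotvec(s["tool_rot"]).as_matrix().round(3).tolist(),s["joints"].round(2))
img=d["img"].copy()
for p in w2p(d,model(.5306,-.1348,-.1879,-2.6167)): 
    print(p.round(1))
    if abs(p).max()<2000: cv2.drawMarker(img,tuple(int(v) for v in p),(255,0,255),cv2.MARKER_CROSS,8,1)
d["img"]=img; save(d,"w1.png")
```

```text
3.2 [0.5605 0.0256 0.207 ] [[0.188, 0.982, 0.0], [0.982, -0.188, -0.0], [-0.0, 0.0, -1.0]] [-0.16  0.42  1.45 -0.    1.27  0.03]
[314.4 305.6]
[237.3 276.7]
[184.2 328.5]
[226.9 380.4]
[301.4 368.4]
[252.8 302.2]
[252.6 183.1]
[149.1 283.2]
```

View pics/w1.png

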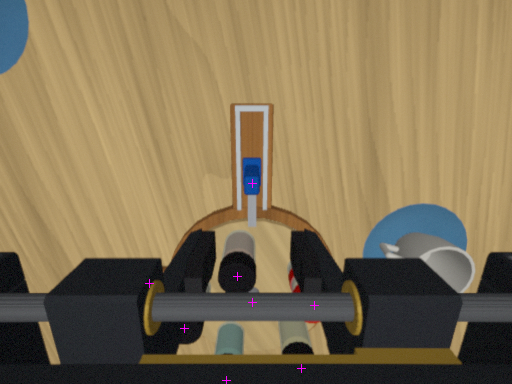

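The predicted grip position (252,183) falls on the top of the blue block, which spans about (247–258, 166–192). Now I'll descend, grip and slide.

Call:
jog_arm --steps '[[[0, 0, 40], [0, 0, 0], 44], [[0, 0, 80], [0, 0, 0], 44], [[0, 0, 115], [0, 0, 0], 44], [[0, 0, 140], [0, 0, 0], 44], [[0, 0, 153], [0, 0, 0], 44], [[0, 0, 153], [0, 0, 0], 44], [[0, 0, 153], [0, 0, 0], 8], [[0, 0, 153], [0, 0, 0], 8], [[0, 0, 153], [0, 0, 0], 8], [[0, 0, 153], [0, 0, 0], 8], [[0, 0, 153], [0, 0, 0], 8], [[0, 0, 153], [0, 0, 0], 8]]' --grip_force 20

```text
clock: 4.4
tcp_pos: [0.5596, 0.0266, 0.0545]
tool_rot: [-2.418, -2.002, 0.003]
force: [-7.9, 1.3, 9.6]
opening: 0.18
grasp_force: 20.0
```

Call:
jog_arm --steps '[[[5, 0, 0], [0, 0, 0], 8], [[10, 0, 0], [0, 0, 0], 8], [[15, 0, 0], [0, 0, 0], 8], [[20, 0, 0], [0, 0, 0], 8], [[25, 0, 0], [0, 0, 0], 8], [[30, 0, 0], [0, 0, 0], 8], [[35, 0, 0], [0, 0, 0], 8], [[40, 0, 0], [0, 0, 0], 8], [[43, 0, 0], [0, 0, 0], 8], [[45, 0, 0], [0, 0, 0], 8], [[46, 0, 0], [0, 0, 0], 8], [[46, 0, 0], [0, 0, 0], 8], [[46, 0, 0], [0, 0, 0], 8]]'

```text
clock: 5.7
tcp_pos: [0.568, 0.0709, 0.0545]
tool_rot: [-2.419, -2.003, 0.005]
force: [-9.4, -6.1, 9.3]
opening: 0.18
grasp_force: 20.0
```

Call:
jog_arm --steps '[[[1, 0, 0], [0, 0, 0], 8], [[2, 0, 0], [0, 0, 0], 8], [[3, 0, 0], [0, 0, 0], 8], [[3, 0, 0], [0, 0, 0], 8], [[3, 0, 0], [0, 0, 0], 8]]'

```text
clock: 6.2
tcp_pos: [0.5681, 0.0712, 0.0543]
tool_rot: [2.419, 2.004, -0.012]
force: [-15.4, -20.6, 11.7]
opening: 0.182
grasp_force: 20.0
```

The lock is at its end stop: it travelled about 45 mm and the force rose with no further motion. I'll release it and go above the red jar.

Call:
jog_arm --steps '[[[-3, 0, 0], [0, 0, 0], 8], [[-3, 0, 0], [0, 0, 0], 44], [[-3, 0, 0], [0, 0, 0], 44], [[-3, 0, 0], [0, 0, 0], 44], [[-3, 0, 0], [0, 0, 0], 44], [[-3, 0, -40], [0, 0, 0], 44], [[-3, 0, -80], [0, 0, 0], 44], [[-3, 0, -120], [0, 0, 0], 50], [[-3, 0, -140], [0, 0, 0], 54], [[-175, 65, -140], [0, 0, 1.046], 54], [[-175, 65, -140], [0, 0, 1.046], 54], [[-175, 65, -140], [0, 0, 1.046], 54], [[-175, 65, -140], [0, 0, 1.046], 54], [[-175, 65, -140], [0, 0, 1.046], 54], [[-175, 65, -140], [0, 0, 1.046], 54], [[-175, 65, -140], [0, 0, 1.046], 54], [[-175, 65, -140], [0, 0, 1.046], 54], [[-175, 65, -140], [0, 0, 1.046], 54], [[-175, 65, -140], [0, 0, 1.046], 54], [[-175, 65, -140], [0, 0, 1.046], 54]]'

```text
clock: 8.2
tcp_pos: [0.601, -0.1096, 0.1937]
tool_rot: [-3.097, -0.529, -0.0]
force: [0.6, 0.7, 0.1]
opening: 0.617
grasp_force: 0.0
```

Run:
```python
from h import *
d=grab("wrist"); s=ctrl.sense()
print(s["clock"],s["tcp_pos"].round(4),R.from_rotvec(s["tool_rot"]).as_matrix().round(3).tolist(),s["joints"].round(2),s["force"].round(1))
img=d["img"].copy()
for p in w2p(d,model(.5306,-.1348,-.1879,-2.6167,.21)): 
    print(p.round(1))
    if abs(p).max()<2000: cv2.drawMarker(img,tuple(int(v) for v in p),(255,0,255),cv2.MARKER_CROSS,8,1)
d["img"]=img; save(d,"w2.png")
```

```text
8.25 [ 0.601  -0.1096  0.1937] [[0.943, 0.332, -0.0], [0.332, -0.943, -0.0], [-0.0, -0.0, -1.0]] [-0.37  0.54  1.3  -0.    1.3   0.86] [ 0.2  0.  -0.1]
[252.9 198. ]
[175.8 250.6]
[209.4 323.3]
[295.8 323.5]
[329.7 250.8]
[252.7 245.9]
[ 54.9 157.5]
[200.5 311.8]
```

View pics/w2.png

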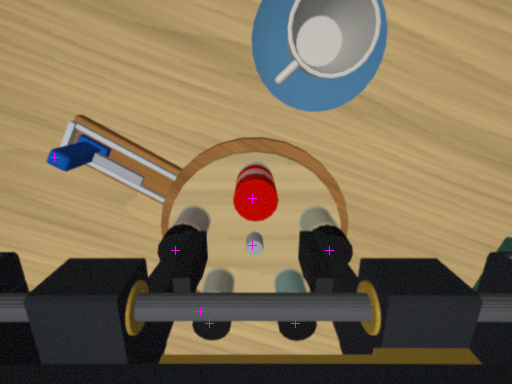

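The red lid is at (256,199) against a predicted (253,198), and the lock is drawn, with its grip at (60,156). Now I'll descend and grip the jar.

Call:
jog_arm --steps '[[[0, 2, 40], [0, 0, 0], 54], [[0, 2, 75], [0, 0, 0], 54], [[0, 2, 100], [0, 0, 0], 54], [[0, 2, 115], [0, 0, 0], 54], [[0, 2, 115], [0, 0, 0], 54], [[0, 2, 115], [0, 0, 0], 34], [[0, 2, 115], [0, 0, 0], 34], [[0, 2, 115], [0, 0, 0], 34], [[0, 2, 115], [0, 0, 0], 34], [[0, 2, 115], [0, 0, 0], 34], [[0, 2, 115], [0, 0, 0], 34]]' --grip_force 12

```text
clock: 9.35
tcp_pos: [0.6024, -0.1117, 0.0802]
tool_rot: [3.096, 0.526, 0.004]
force: [-0.0, 0.2, 6.0]
opening: 0.444
grasp_force: 12.0
```

Run:
```python
from h import *
s=ctrl.sense(); Rm=R.from_rotvec(s["tool_rot"]).as_matrix(); print(s["tcp_pos"],s["force"].round(1),(Rm.T@s["force"]).round(1),s["opening"],s["grasp_force"])
# arc rows in current tool axes: axis at (-75,0); turn by a CCW => tool z -a
def row(a): return [round(-75+75*np.cos(a),1), round(-75*np.sin(a),1), round(-a,3)]
print([row(.08*k) for k in range(1,13)])
```

```text
[ 0.60241178 -0.11174304  0.08023171] [-0.   0.2  6. ] [ 0.  -0.1 -6. ] 0.4438687669257414 11.997468313202262
[[np.float64(-0.2), np.float64(-6.0), -0.08], [np.float64(-1.0), np.float64(-11.9), -0.16], [np.float64(-2.1), np.float64(-17.8), -0.24], [np.float64(-3.8), np.float64(-23.6), -0.32], [np.float64(-5.9), np.float64(-29.2), -0.4], [np.float64(-8.5), np.float64(-34.6), -0.48], [np.float64(-11.5), np.float64(-39.8), -0.56], [np.float64(-14.8), np.float64(-44.8), -0.64], [np.float64(-18.6), np.float64(-49.5), -0.72], [np.float64(-22.7), np.float64(-53.8), -0.8], [np.float64(-27.2), np.float64(-57.8), -0.88], [np.float64(-32.0), np.float64(-61.4), -0.96]]
```

Call:
jog_arm --steps '[[[0, -2.2, 0], [0, 0, -0.03], 34], [[-0.2, -6.0, 0], [0, 0, -0.08], 34], [[-1.0, -11.9, 0], [0, 0, -0.16], 34], [[-2.1, -17.8, 0], [0, 0, -0.24], 34], [[-3.8, -23.6, 0], [0, 0, -0.32], 34], [[-5.9, -29.2, 0], [0, 0, -0.4], 34], [[-8.5, -34.6, 0], [0, 0, -0.48], 34], [[-11.5, -39.8, 0], [0, 0, -0.56], 34], [[-14.8, -44.8, 0], [0, 0, -0.64], 34], [[-18.6, -49.5, 0], [0, 0, -0.72], 34], [[-22.7, -53.8, 0], [0, 0, -0.8], 34], [[-27.2, -57.8, 0], [0, 0, -0.88], 34], [[-32.0, -61.4, 0], [0, 0, -0.96], 34], [[-32.0, -61.4, 0], [0, 0, -0.96], 34]]'

```text
clock: 10.75
tcp_pos: [0.5518, -0.0628, 0.0802]
tool_rot: [2.501, 1.9, 0.005]
force: [3.4, 8.4, 6.7]
opening: 0.448
grasp_force: 12.0
```

Run:
```python
from h import *
s=ctrl.sense(); Rm=R.from_rotvec(s["tool_rot"]).as_matrix(); print(s["tcp_pos"],s["force"].round(1),(Rm.T@s["force"]).round(1),s["opening"],s["grasp_force"])
v=s["tcp_pos"][:2]-[.5306,-.1348]; print(np.hypot(*v),np.arctan2(v[1],v[0]),np.arctan2(Rm[1,0],Rm[0,0]))
```

```text
[ 0.55181718 -0.06279755  0.080219  ] [3.4 8.4 6.7] [ 9.   1.  -6.6] 0.4477283598355504 11.996802231296897
0.07506345327294625 1.2842338605974106 1.2993622099516395
```

Call:
jog_arm --steps '[[[0, -2.2, 0], [0, 0, -0.03], 34], [[-0.2, -6.0, 0], [0, 0, -0.08], 34], [[-1.0, -11.9, 0], [0, 0, -0.16], 34], [[-2.1, -17.8, 0], [0, 0, -0.24], 34], [[-3.8, -23.6, 0], [0, 0, -0.32], 34], [[-5.9, -29.2, 0], [0, 0, -0.4], 34], [[-8.5, -34.6, 0], [0, 0, -0.48], 34], [[-11.5, -39.8, 0], [0, 0, -0.56], 34], [[-14.8, -44.8, 0], [0, 0, -0.64], 34], [[-18.6, -49.5, 0], [0, 0, -0.72], 34], [[-22.7, -53.8, 0], [0, 0, -0.8], 34], [[-27.2, -57.8, 0], [0, 0, -0.88], 34], [[-32.0, -61.4, 0], [0, 0, -0.96], 34], [[-32.0, -61.4, 0], [0, 0, -0.96], 34]]'

```text
clock: 12.15
tcp_pos: [0.4818, -0.0769, 0.0795]
tool_rot: [-1.34, -2.837, -0.002]
force: [-9.1, 12.0, 14.5]
opening: 0.446
grasp_force: 12.0
```

Run:
```python
from h import *
s=ctrl.sense(); Rm=R.from_rotvec(s["tool_rot"]).as_matrix(); print(s["tcp_pos"],s["force"].round(1),(Rm.T@s["force"]).round(1),s["opening"],s["grasp_force"])
v=s["tcp_pos"][:2]-[.5306,-.1348]; print(np.hypot(*v),np.arctan2(v[1],v[0]),np.arctan2(Rm[1,0],Rm[0,0]))
a=2.9537-np.arctan2(v[1],v[0]); print("todo",a)
for t in [.08,.16,.24,.32,.4,.48,.56,.62,a]: print(round(-75+75*np.cos(t),1), round(-75*np.sin(t),1), round(-t,3))
```

```text
[ 0.48178814 -0.07685576  0.07947668] [-9.1 12.  14.5] [ 15.1   0.6 -14.4] 0.4459744115181519 11.996614364907146
0.07576366538540519 2.270857912810849 2.259181708971336
todo 0.682842087189151
-0.2 -6.0 -0.08
-1.0 -11.9 -0.16
-2.1 -17.8 -0.24
-3.8 -23.6 -0.32
-5.9 -29.2 -0.4
-8.5 -34.6 -0.48
-11.5 -39.8 -0.56
-14.0 -43.6 -0.62
-16.8 -47.3 -0.683
```

Call:
jog_arm --steps '[[[0.3, -2.2, 0], [0, 0, -0.03], 34], [[0.5, -6.0, 0], [0, 0, -0.08], 34], [[0, -11.9, 0], [0, 0, -0.16], 34], [[-1.1, -17.8, 0], [0, 0, -0.24], 34], [[-2.8, -23.6, 0], [0, 0, -0.32], 34], [[-5.0, -29.4, 0], [0, 0, -0.4], 34], [[-7.6, -35, 0], [0, 0, -0.48], 34], [[-10.6, -40.3, 0], [0, 0, -0.56], 34], [[-13.2, -44.2, 0], [0, 0, -0.62], 34], [[-15, -46.4, 0], [0, 0, -0.66], 34], [[-16, -47.9, 0], [0, 0, -0.683], 34], [[-16, -47.9, 0], [0, 0, -0.683], 34], [[-16, -47.9, 0], [0, 0, -0.683], 34]]'

```text
clock: 13.45
tcp_pos: [0.4545, -0.1204, 0.0792]
tool_rot: [-0.315, -3.121, -0.002]
force: [-14.6, 2.6, 14.0]
opening: 0.452
grasp_force: 12.0
```

Run:
```python
from h import *
s=ctrl.sense(); Rm=R.from_rotvec(s["tool_rot"]).as_matrix(); print(s["clock"],s["tcp_pos"],s["force"].round(1),(Rm.T@s["force"]).round(1),s["opening"],s["grasp_force"])
v=s["tcp_pos"][:2]-[.5306,-.1348]; print(np.hypot(*v),np.arctan2(v[1],v[0]),np.arctan2(Rm[1,0],Rm[0,0]))
a,b,w=grab("scene")["img"],grab("side")["img"],grab("wrist")["img"]
f=lambda x:cv2.resize(x,(400,300),interpolation=cv2.INTER_CUBIC)
o=np.vstack([np.hstack([f(a[175:265,195:315]),f(b[140:230,205:325])]),np.hstack([f(w[:,:]),f(w[80:272,128:384])])])
cv2.imwrite("pics/end.png",o[:,:,::-1])
```

```text
13.45 [ 0.45453675 -0.12037965  0.07922335] [-14.6   2.6  14. ] [ 14.9  -0.4 -13.9] 0.4522086063633265 11.997957229614258
0.07741811149782298 2.954232586072845 2.940590699132941
```

View pics/end.png

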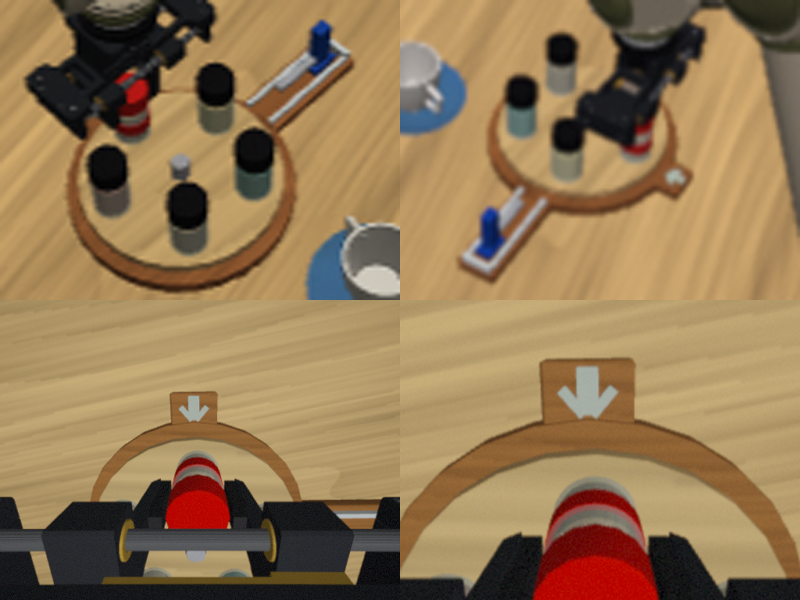

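In the wrist view the jar is in line with the white arrow to within a few mm (arrow at column 588, jar at about 593). It is held with 12 N, and the lock is at its end stop.

```bash
python3 -c "
from bench import ctrl
print(ctrl.sign_off())"
```

```text
the job is handed in; nothing more can be done
None
```

I slid the lock out to its end stop, then turned the red jar to within a few mm of the front arrow; it is still gripped at 12 N, and the job is handed in (no verdict was shown).

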